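# Pack a clarinet's parts under the cantilever tray and lock it

### The arm

A 6-joint arm with a two-finger parallel gripper is mounted at the origin on the work surface. World frame = base frame: x ahead of the robot, y to its left, z up, the work surface at z = 0. Lengths are in m, angles in rad, forces in N, time in s.
With the tool pointing down it reaches from about 0.35 to 0.775 m from the base axis. Payload 7.3 kg.
Tool frame: the origin (TCP) lies where the fingers leave the gripper's body, on its centre line; the fingertips stand 66 mm ahead of it and the grasp point (between the pads) lies 47 mm ahead of it (robot.tips_ahead is the distance from the TCP to the fingertips, in m); z points along the fingers, y is the line along which they close (so a half turn about z gives the same grasp; the last joint's range is limited). The gripper opens to 92 mm and grips with 3 to 60 N. Pads are 19 mm wide; open, the fingers measure 130 mm over their backs; the gripper's body (75 mm by 190 mm) begins 47 mm behind the grasp point.
Start: joints at [-1.284, 0.342, 1.524, -0, 1.275, -0.146], TCP at [0.22, -0.477, 0.292] pointing down, gripper open.
Joint ranges: [-2.53, 2.53], [-0.77, 2.02], [0.04, 2.7], [-1, 4.14], [0.28, 2.66], [-3.11, 3.11]. Speed limits (rad/s): [2.57, 2.57, 3.14, 3.14, 3.14, 3.14].

### API

Orientations are given as [roll, pitch, yaw] about the fixed x, y, z axes, in that order (R = Rz(yaw) Ry(pitch) Rx(roll)).
In Python, from cell import robot gives the robot as it stands.
- The arm moves only by the shell command python3 -m inch 'ROWS' [FORCE]. ROWS is a JSON object of lists of equal length, an entry for each row: "travel": the shift along the tool's x, y, z in mm, a list of three; "turn": the turn about the tool's z in units of 5 degrees (1.0 is 5 degrees); "claw": the closure, from -1 (fully open) to 1 (shut). A call has 1 to 12 rows; each row is the pose to reach, as a shift and turn from the pose commanded when the call began, along the tool's axes at that moment; what a row does not reach only later rows make up. A row lasts 1/10 s, in which the tool goes at most 50 mm and 8.59 degrees, less where a joint would pass 70% of its speed; a pose out of reach is approached as far as the arm can. A call with a gripper value outside its range is refused whole. The fingers move at their own pace and stop on an object; FORCE is the grip in N (left out, the last holds). Time passes only in rows, so rows that repeat a pose let the fingers close. It gives the time, the measured TCP pose, the force, the opening and the grip force at its end, in the units of the state.
- robot.observe(): the state, without advancing time (a new reading comes with each control period).
- robot.read_camera(name): name is "scene" or "side" or "wrist"; returns a dict with "pixels" (480x640x3 uint8, red, green, blue), "fx", "fy", "cx", "cy" (pixels), "cam_to_world" (4x4, takes a point from camera to world coordinates). Camera axes: x right, y down, z forward; pixel columns grow to the right and rows downward; lengths in m; the calibration is good to about 2 mm. A picture is of the moment at which its call begins. There is no depth.
- robot.hand_in(): hands the job in; it is judged then, once.
The state is a dict: "time": time; "qpos": joint angles; "qvel": joint speeds; "joint_efforts": joint torques, N m; "tool_pos": TCP position; "tool_rot": TCP orientation; "contact_force": force on the tool from outside, world axes, zero at the start; "torque": the same for the moment, N m; "opening": finger opening in m; "grip_force": force on a finger pad.
Only numpy, scipy, OpenCV 4.12 (cv2) and the standard library are available. Lean on these libraries where they do the work, as an engineer would, in place of code of your own. Each camera call takes 0.05 s, during which the arm holds its last target. There are 200 camera calls.

### The job

Pack this clarinet's loose parts for their trip home: turn the eccentric lock at the end of the wooden parts case clear of the tray, swing the cantilever tray up and over until it rests fully open, and put every silver side key and the rosewood tenon cap into the compartment underneath. Then bring the tray back down flat onto the case and turn the lock until its lobe bears firmly on the tray's cork pad. The brass pad gauge, the oil bottle and the grease tin belong to the bench: leave them where they are.

Things in the scene. Friction and masses are not known exactly. Their poses are not given: they have to be found in the camera images.
- case: wooden parts case, fixed: open bottom compartment 140 (x) x 260 (y) x 60 mm high, walls and floor 6 mm, covered by the tray resting on its rim. Origin: centre of its underside. -x: front, towards the robot; y: its length. Beyond its +y end stands the tray lock on a dark steel post (34 x 30 mm, centred 160 mm along +y, 74 mm high, foot 50 mm wide)
- case_floor (a point): centre of the bottom compartment's inner floor (128 x 248 mm, 54 mm below the rim), 6 mm above the bench
- tray_swing (a joint): arm angle q, rad: 0 tray shut, 2.094 fully open at its stop, in front of the case. Parallel arms, 92 mm; the tray stays level. In the case's frame it moves from its shut place by x = 92 mm (cos(0.436+q) - cos 0.436), z = 92 mm (sin(0.436+q) - sin 0.436): up and over towards -x. About 5 N lifts it. Let go, it sinks slowly to the nearer end (balance near q = 1.13) and rests there
- tray: cantilever tray, 140 x 260 x 40 mm, 0.4 kg; the pads and corks in it are fixed. Axes as the case's. Origin: 9 mm above its underside, 28 mm to +x of its middle. Its +y end carries a sprung cork pad facing +y (40 mm wide, face 8 mm out from the tray's end, 4 N per mm, 3 mm travel) and below it a brass ledge 17 mm out: the lobe over the ledge holds the tray down
- tray_handle (a point): centre of the tray's carrying bar: wood, 100 mm long (y), 12 mm wide (x), 12 mm high, on two posts 88 mm apart; 66 mm above the tray's underside, 26 mm above its rim (126 mm above the bench when shut). Grip it across its 12 mm width
- cam: tray lock: steel eccentric lobe, 10 mm high, turning about a vertical axis, bar knob on top. Origin: on the axis under the lobe, 80 mm above the bench, 159 mm along +y from the case's origin. The lobe points along its own -x (tip 23 mm from the axis, hub radius 10). Starts locked. It stays where left, 0.1-0.2 N m. Range: cam yaw - case yaw from -0.3 to 1.75 rad
- cam_grip (a point): middle of the lock's bar knob, on its axis, 116 mm above the bench: wood, 34 mm long (cam's x), 10 thick (y), 24 high (102-126 mm above the bench; tray rim at 100). Cam yaw = case yaw: tray free. Counter-clockwise from above locks: at case yaw + 1.57 the lobe points squarely into the pad (2 mm, 8 N); first touch 0.5 rad before that, 3 N at 0.37 rad before
- key_1: silver clarinet side key, 72 mm long, 14-28 g: slim lever 5 mm wide; crosswise hinge tube (16 mm long, 7 mm thick) at its middle; round pad cup (15 mm across, 6 high) at one end, flat touch plate (24 x 10 x 5.5) at the other. Best pinched across the tube's 16 mm. Origin: middle of the tube, underside; x along the key to the cup, y along the tube, z up. Two to four keys; absent ones read None
- key_2: silver clarinet side key, 80 mm long, 14-28 g: slim lever 5 mm wide; crosswise hinge tube (16 mm long, 7 mm thick) at its middle; round pad cup (15 mm across, 6 high) at one end, flat touch plate (24 x 10 x 5.5) at the other. Best pinched across the tube's 16 mm. Origin: middle of the tube, underside; x along the key to the cup, y along the tube, z up. Two to four keys; absent ones read None
- key_3: silver clarinet side key, 86 mm long, 14-28 g: slim lever 5 mm wide; crosswise hinge tube (16 mm long, 7 mm thick) at its middle; round pad cup (15 mm across, 6 high) at one end, flat touch plate (24 x 10 x 5.5) at the other. Best pinched across the tube's 16 mm. Origin: middle of the tube, underside; x along the key to the cup, y along the tube, z up. Two to four keys; absent ones read None
- key_4: silver clarinet side key, 92 mm long, 14-28 g: slim lever 5 mm wide; crosswise hinge tube (16 mm long, 7 mm thick) at its middle; round pad cup (15 mm across, 6 high) at one end, flat touch plate (24 x 10 x 5.5) at the other. Best pinched across the tube's 16 mm. Origin: middle of the tube, underside; x along the key to the cup, y along the tube, z up. Two to four keys; absent ones read None
- tenon_cap: the turned rosewood tenon cap, a dark reddish upright cylinder 30 mm in diameter and 26 mm high, 20 to 42 g. Origin: centre of its underside, z up
- pad_gauge: brass pad gauge: a flat brass strip 90 x 22 x 4 mm with a row of dark round holes; the shop's own tool, stays on the bench. Origin: centre of its underside
- oil_bottle: small amber bottle of key oil, 30 mm in diameter, 65 mm high; stays. Origin: centre of its underside
- grease_tin: flat round tin of cork grease, 44 mm in diameter, 18 mm high; stays. Origin: centre of its underside
Mind the look-alikes: they are no part of the job. Of the things that look like the tenon_cap, take the one that is nearest to the robot's base at the start. Leave any purple look-alike of the key_3 alone.

How it is judged:
On the way, in this order (a step that is already met when the one before it is completed fails the run):
1. the tray is swung fully open (value of joint tray_swing above 1.95 rad), for 0.3 s.
2. every key and the tenon cap lie in the bottom compartment, the tray still open (x of key_1 in the frame of case between -0.062 and 0.062 m and y of key_1 in the frame of case between -0.122 and 0.122 m and z of each of key_1, key_2, key_3, key_4, tenon_cap in the frame of case below 0.035 m and linear speed of each of key_1, key_2, key_3, key_4, tenon_cap below 0.05 m/s and x of key_2 in the frame of case between -0.062 and 0.062 m and y of key_2 in the frame of case between -0.122 and 0.122 m and x of key_3 in the frame of case between -0.062 and 0.062 m and y of key_3 in the frame of case between -0.122 and 0.122 m and x of key_4 in the frame of case between -0.062 and 0.062 m and y of key_4 in the frame of case between -0.122 and 0.122 m and x of tenon_cap in the frame of case between -0.062 and 0.062 m and y of tenon_cap in the frame of case between -0.122 and 0.122 m and value of joint tray_swing above 1.9 rad), for 0.3 s.
3. the tray is down on the case again (value of joint tray_swing below 0.04 rad), for 0.3 s.
At the end, for the whole second after the job is handed in: every key and the tenon cap at rest in the bottom compartment (origins inside its walls, within 62 mm of its middle in x and 122 mm in y, no higher than 35 mm above the bench), the tray shut to within 0.04 rad, and the lock's lobe pressing on the tray's cork pad with more than 3 N (x of key_1 in the frame of case between -0.062 and 0.062 m and y of key_1 in the frame of case between -0.122 and 0.122 m and z of each of key_1, key_2, key_3, key_4, tenon_cap in the frame of case below 0.035 m and linear speed of each of key_1, key_2, key_3, key_4, tenon_cap below 0.05 m/s and x of key_2 in the frame of case between -0.062 and 0.062 m and y of key_2 in the frame of case between -0.122 and 0.122 m and x of key_3 in the frame of case between -0.062 and 0.062 m and y of key_3 in the frame of case between -0.122 and 0.122 m and x of key_4 in the frame of case between -0.062 and 0.062 m and y of key_4 in the frame of case between -0.122 and 0.122 m and x of tenon_cap in the frame of case between -0.062 and 0.062 m and y of tenon_cap in the frame of case between -0.122 and 0.122 m and value of joint tray_swing below 0.04 rad and contact force between cam and tray above 3 N); the robot touches nothing.
It fails at once if the pad gauge is pushed more than 4 cm from its place (distance of pad_gauge from where it was at the start of the episode above 0.04 m).
It fails at once if the oil bottle is pushed more than 4 cm from its place (distance of oil_bottle from where it was at the start of the episode above 0.04 m).
It fails at once if the grease tin is pushed more than 4 cm from its place (distance of grease_tin from where it was at the start of the episode above 0.04 m).
Of key_1, key_2, key_3, key_4 only 2 to 4 are there at a start; the rules pass over those that are not, and their reading is None.
At some moment in a run one of key_1, key_2, key_3, key_4, tenon_cap may be knocked a few centimetres aside while the robot is not near it.
Once in a run the grip may slacken for a moment while it holds something.
It also fails if it takes over 210 s, if anything falls off the work surface, if the arm or the gripper's body presses on something with over 40 N, if the wrist force passes 120 N, or if a joint passes its speed limit or range.

## Working session

There is one attempt and no reset: what is moved stays moved. The work goes in short steps, Python scripts to look and compute and a shell command to move; the robot and the scene stay as the last step left them, time stands still between calls to the robot, and variables do not carry over. Pictures are saved under pics/ and viewed, at most 14 in all, crops included, and the job is handed in when it is done.

```bash
ls; mkdir -p pics; python3 - <<'E'
from cell import robot
import cv2,json,numpy as np
print(robot.observe())
for n in["scene","side","wrist"]:
    c=robot.read_camera(n); cv2.imwrite(f"pics/{n}0.png",c["pixels"][:,:,::-1])
    print(n,c["fx"],c["fy"],c["cx"],c["cy"],np.round(c["cam_to_world"],4).tolist())
E
```

```text
pics
{'time': 0.0, 'qpos': array([-1.28402861e+00,  3.42689586e-01,  1.52503087e+00, -3.00165043e-05,
        1.27539619e+00, -1.46018140e-01]), 'qvel': array([ 0.00105391,  0.00026347, -0.00088231,  0.00031808,  0.0018223 ,
       -0.00093816]), 'joint_efforts': array([ 1.08306347e-03, -4.31236660e+01, -2.44221604e+01,  7.19236792e-02,
        5.59701410e-02, -1.09149125e-04]), 'tool_pos': array([ 0.22010041, -0.47628715,  0.29155725]), 'tool_rot': array([-3.14008070e+00, -1.93343337e-04,  4.32794476e-01]), 'contact_force': array([ 0.31293199,  1.0612531 , -0.35120105]), 'torque': array([-0.0041402 ,  0.01271374,  0.01078721]), 'grip_force': 0.0, 'opening': 0.09153640535974795}
scene 450.62802229670785 450.62802229670785 312.22161194466526 240.83257188021156 [[0.594, 0.5563, -0.5812, 1.0321], [0.8045, -0.405, 0.4345, -0.3998], [0.0063, -0.7256, -0.6881, 0.7309], [0.0, 0.0, 0.0, 1.0]]
side 490.3131908592719 490.3131908592719 319.33631447256346 243.71071243421076 [[0.819, -0.3128, 0.481, -0.1233], [-0.5736, -0.4285, 0.6981, -0.9037], [-0.0123, -0.8477, -0.5304, 0.7616], [0.0, 0.0, 0.0, 1.0]]
wrist 384.4024160781037 384.4024160781037 318.67941824309975 239.07268703069352 [[0.4198, -0.866, -0.2717, 0.293], [-0.9076, -0.4013, -0.1232, -0.4434], [-0.0024, 0.2983, -0.9545, 0.3843], [0.0, 0.0, 0.0, 1.0]]
```

View pics/scene0.png

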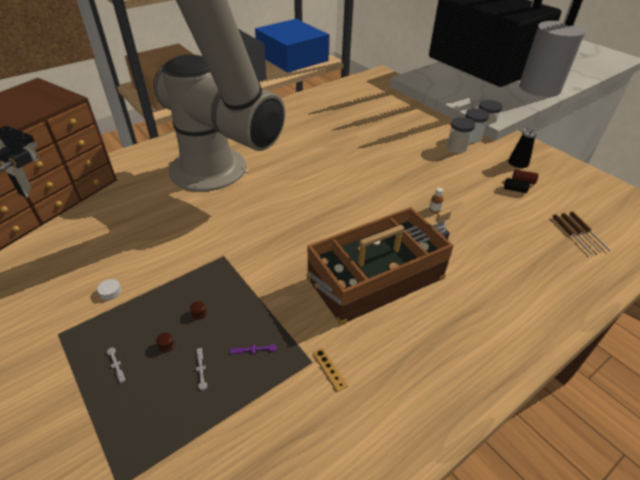

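View pics/side0.png

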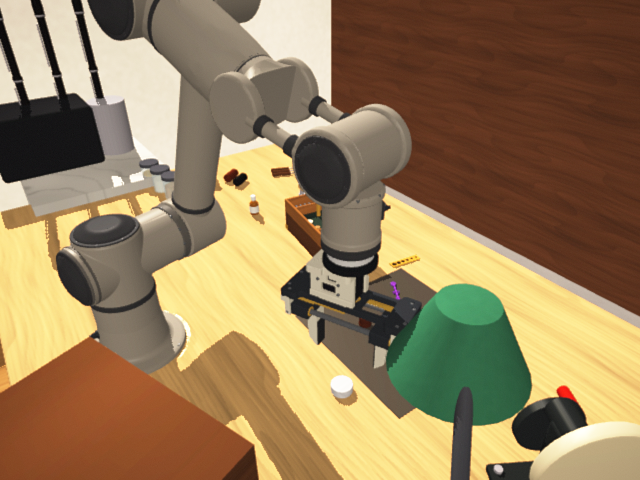

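The scene shows the case at about (380,262) with the lock near (442,230). Silver keys are at (116,365) and (202,368), the purple key at (253,350), dark caps at (198,310) and (165,342), the gauge at (330,369), the bottle at (437,200) and the tin at (109,289). The side view is mostly blocked by the arm.

```bash
cat > h.py <<'E'
from cell import robot
import cv2,numpy as np
def ray(c,u,v,z):
    M=np.array(c["cam_to_world"]); d=M[:3,:3]@[(u-c["cx"])/c["fx"],(v-c["cy"])/c["fy"],1]; o=M[:3,3]
    return o+d*(z-o[2])/d[2]
def proj(c,p):
    M=np.array(c["cam_to_world"]); q=M[:3,:3].T@(np.array(p)-M[:3,3]); return [q[0]/q[2]*c["fx"]+c["cx"],q[1]/q[2]*c["fy"]+c["cy"]]
def snap(n,f=None,box=None,s=1):
    c=robot.read_camera(n)
    if f:
        im=c["pixels"][:,:,::-1]
        if box: im=im[box[1]:box[3],box[0]:box[2]]
        cv2.imwrite(f"pics/{f}.png",cv2.resize(im,None,fx=s,fy=s,interpolation=cv2.INTER_CUBIC))
    return c
def blobs(c,mask,z,amin=25,box=None):
    m=mask.astype(np.uint8)
    n,l,st,ce=cv2.connectedComponentsWithStats(m)
    for i in range(1,n):
        if st[i,4]<amin: continue
        if box and not(box[0]<ce[i,0]<box[2] and box[1]<ce[i,1]<box[3]): continue
        ys,xs=np.where(l==i); P=np.array([ray(c,x,y,z)[:2] for x,y in zip(xs,ys)])
        w,V=np.linalg.eigh(np.cov(P.T)); a=V[:,1]; t=(P-P.mean(0))@a
        print("px",ce[i].round(1),"A",st[i,4],"xy",P.mean(0).round(4),"mid",(P.mean(0)+a*(t.max()+t.min())/2).round(4),"len",round(np.ptp(t),4),"ang",round(float(np.arctan2(a[1],a[0])),3))
E
python3 - <<'E'
from h import *
c=snap("scene","case1",(290,185,490,335),4)
hsv=cv2.cvtColor(c["pixels"],cv2.COLOR_RGB2HSV); H,S,V=[hsv[...,i].astype(int) for i in range(3)]
box=(50,255,310,470)
print("silver");blobs(c,(S<40)&(V>100),.004,20,box)
print("purple");blobs(c,(H>125)&(H<160)&(S>90),.004,20,box)
print("red");blobs(c,((H<8)|(H>170))&(S>120),.013,20,box)
print("gauge");blobs(c,(H>15)&(H<30)&(S>150),.004,20,(300,330,360,400))
cv2.imwrite("pics/mat1.png",cv2.resize(c["pixels"][270:420,80:300,::-1],None,fx=3.6,fy=3.6,interpolation=cv2.INTER_CUBIC))
E
```

```text
silver
px [108.7 289. ] A 332 xy [ 0.2849 -0.3734] mid [ 0.2846 -0.3734] len 0.0541 ang 3.093
px [116.1 364.2] A 191 xy [ 0.4699 -0.4214] mid [ 0.4697 -0.4214] len 0.0798 ang 3.087
px [200.9 368.8] A 191 xy [ 0.569  -0.3016] mid [ 0.5669 -0.3007] len 0.085 ang 2.768
purple
px [253.2 348.8] A 240 xy [ 0.5893 -0.2042] mid [ 0.5892 -0.2045] len 0.0856 ang 1.04
red
px [197.6 309.7] A 143 xy [ 0.4515 -0.2491] mid [ 0.4517 -0.2492] len 0.0413 ang 2.85
px [164.5 341.8] A 153 xy [ 0.4838 -0.3325] mid [ 0.4841 -0.3325] len 0.0413 ang 3.019
gauge
px [330.1 369.7] A 495 xy [ 0.7082 -0.1151] mid [ 0.7062 -0.1148] len 0.0878 ang 3.01
```

View pics/case1.png

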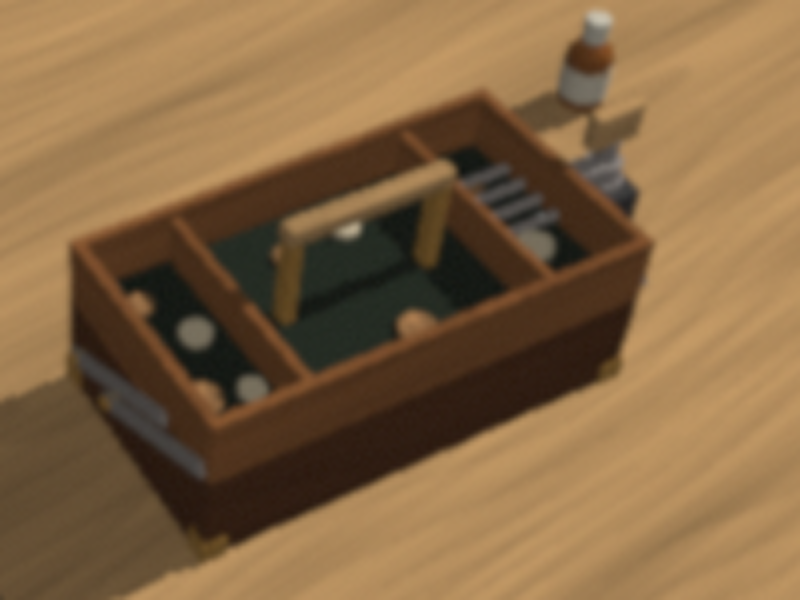

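View pics/mat1.png

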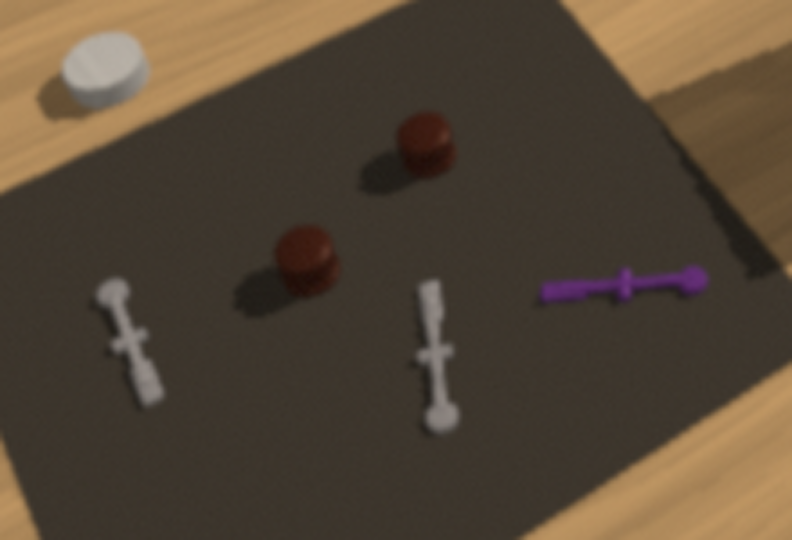

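The case crop shows rim corners at crop px (75,243), (485,92), (650,243) and (213,425), the handle bar from (290,228) to (447,170), and the knob around (615,122). The mat holds two silver keys, two dark red caps and one purple key to leave alone.

```bash
python3 - <<'E'
from h import *
c=snap("scene")
f=lambda u,v,z:ray(c,290+u/4,185+v/4,z)[:2].round(4)
C=[f(75,243,.1),f(485,92,.1),f(650,243,.1),f(213,425,.1)]
print(C,np.mean(C,0))
for a,b in((0,1),(3,2),(3,0),(2,1)):
    d=C[b]-C[a];print(np.hypot(*d),np.arctan2(d[1],d[0]))
e=[f(288,228,.132),f(447,168,.132)];print(e,np.mean(e,0))
print("knob",f(592,122,.126),f(643,107,.126))
hsv=cv2.cvtColor(c["pixels"],cv2.COLOR_RGB2HSV)
print("bottle",ray(c,290+583/4,185+100/4,0))
E
```

```text
[array([ 0.5067, -0.0156]), array([0.5432, 0.238 ]), array([0.6774, 0.2188]), array([ 0.6398, -0.035 ])] [0.591775 0.10155 ]
0.25621321199344893 1.427850533821562
0.25657006840237623 1.4237179714064943
0.13450639390006708 2.996856788401006
0.13556651503966602 2.9994869613921615
[array([0.5854, 0.054 ]), array([0.5993, 0.147 ])] [0.59235 0.1005 ]
knob [0.6136 0.2391] [0.621 0.27 ]
bottle [0.50818002 0.38395721 0.        ]
```

```bash
cat >> h.py <<'E'
CY=-0.145; CC=np.array([0.592,0.1015])
def case(x,y): c,s=np.cos(CY),np.sin(CY); return CC+[c*x-s*y,s*x+c*y]
def tocase(p): c,s=np.cos(CY),np.sin(CY); d=np.array(p[:2])-CC; return np.array([c*d[0]+s*d[1],-s*d[0]+c*d[1]])
def go(x,y,z,yaw):
    o=robot.observe(); p=o["tool_pos"]; r=o["tool_rot"]
    from scipy.spatial.transform import Rotation as R
    t=R.from_euler("xyz",r).as_matrix().T@(np.array([x,y,z])-p)*1000
    dy=(yaw-r[2]+np.pi)%(2*np.pi)-np.pi
    print("travel",t.round(1),"turn",round(-np.degrees(dy)/5,2),"q",o["qpos"].round(2))
E
python3 -c "
from h import *
print(case(0,.159)); go(*case(0,.159),.26,1.426)"
```

```text
[0.6149743  0.25883144]
travel [ 666.8 -501.9   32.3] turn -11.38 q [-1.28  0.34  1.52 -0.    1.28 -0.15]
```

```bash
python3 -m inch '{"travel":[[40,-30,0],[80,-60,0],[120,-90,0],[160,-120,0],[200,-150,0],[240,-180,0],[280,-210,0],[320,-240,0],[360,-270,0],[400,-300,0],[440,-330,0],[480,-360,0]],"turn":[-1,-2,-3,-4,-5,-6,-7,-8,-9,-10,-11,-11.4],"claw":[-1,-1,-1,-1,-1,-1,-1,-1,-1,-1,-1,-1]}'
python3 -c "
from h import *
go(*case(0,.159),.26,1.426)"
```

```text
time: 1.45
tool_pos: [0.5055, 0.0537, 0.2923]
tool_rot: [3.141, 0.0, 1.431]
contact_force: [1.4, -0.3, -0.3]
opening: 0.0916
grip_force: 0.0
travel [218.4  79.7  32.3] turn 0.06 q [-0.04  0.31  1.57 -0.    1.26  0.1 ]
```

```bash
python3 -m inch '{"travel":[[45,16,6],[90,32,12],[135,48,18],[180,64,24],[218,80,32],[218,80,32],[218,80,32]],"turn":[0,0,0,0,0,0,0],"claw":[-1,-1,-1,-1,-1,-1,-1]}'
python3 -c "
from h import *
go(*case(0,.159),.26,1.426)
c=snap('wrist','w1')
print(proj(c,[*case(0,.159),.126]),proj(c,[*case(0,0.05),.132]),proj(c,[*case(0,-0.05),.132]))"
```

```text
time: 2.15
tool_pos: [0.615, 0.2566, 0.2587]
tool_rot: [-3.14, 0.001, 1.429]
contact_force: [-0.6, -0.5, -0.3]
opening: 0.0915
grip_force: 0.0
travel [ 2.2 -0.4 -1.3] turn 0.04 q [ 0.28  0.63  1.13 -0.    1.38  0.42]
[np.float64(319.7452958830444), np.float64(250.28181064002078)] [np.float64(319.01649144538897), np.float64(402.51956328668757)] [np.float64(318.4852017252476), np.float64(510.2489905068519)]
```

View pics/w1.png

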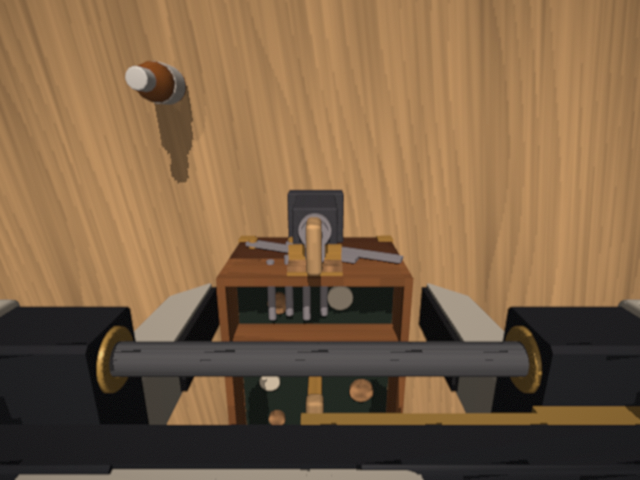

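The wrist view shows the knob centred at about (314.5,247). The prediction was (320,250), so the case lies about 3 mm further towards -x.

```bash
sed -i 's/CC=np.array.*/CC=np.array([0.5895,0.102])/' h.py
python3 -m inch '{"travel":[[2,-3,20],[2,-3,50],[2,-3,75],[2,-3,91],[2,-3,91],[2,-3,91],[2,-3,91],[2,-3,91],[2,-3,91],[2,-3,91],[2,-3,91],[2,-3,91]],"turn":[0,0,0,0,0,0,0,0,0,0,0,0],"claw":[-1,-1,-1,-1,-1,1,1,1,1,1,1,1]}' 25
python3 -c "
from h import *
go(*case(0,.159),.168,1.426)"
```

```text
time: 3.4
tool_pos: [0.6126, 0.2583, 0.1692]
tool_rot: [3.142, 0.0, 1.428]
contact_force: [-0.2, 1.0, 0.6]
opening: 0.0403
grip_force: 0.0
travel [ 1.  -0.2  1.2] turn 0.02 q [ 0.28  0.7   1.26 -0.    1.18  0.43]
```

```bash

python3 -m inch '{"travel":[[0,0,0],[0,0,0],[0,0,0],[0,0,0],[0,0,0],[0,0,0],[0,0,0],[0,0,0],[0,0,0],[0,0,0],[0,0,0],[0,0,0]],"turn":[0,0,0,0,0,0,0,1,2,3,4,5],"claw":[1,1,1,1,1,1,1,1,1,1,1,1]}'
python3 -m inch '{"travel":[[0,0,0],[0,0,0],[0,0,0],[0,0,0],[0,0,0],[0,0,0],[0,0,0],[0,0,0],[0,0,0],[0,0,0],[0,0,0],[0,0,0]],"turn":[1,2,3,4,5,6,7,8,9,10,11,12],"claw":[1,1,1,1,1,1,1,1,1,1,1,1]}'

```

```text
time: 4.6
tool_pos: [0.6116, 0.2585, 0.1691]
tool_rot: [-3.14, 0.001, 0.988]
contact_force: [-6.8, 0.4, 3.8]
opening: 0.0093
grip_force: 25.0
time: 5.8
tool_pos: [0.6112, 0.2593, 0.1691]
tool_rot: [-3.141, 0.003, -0.059]
contact_force: [-9.4, 4.0, 4.4]
opening: 0.01
grip_force: 25.0
```

```bash

python3 -m inch '{"travel":[[0,0,0],[0,0,0],[0,0,0],[0,0,0],[0,0,0],[0,0,0],[0,0,0],[0,0,-20],[0,0,-60],[0,0,-90],[0,0,-90],[0,0,-90]],"turn":[1,1.2,1.2,1.2,1.2,1.2,1.2,1.2,1.2,1.2,1.2,1.2],"claw":[1,1,-0.7,-0.7,-0.7,-0.7,-0.7,-0.7,-0.7,-0.7,-0.7,-0.7]}'
python3 -c "
from h import *
go(*case(0,0),.26,1.426)
c=snap('wrist','w2');s=snap('scene','s2',(290,185,490,335),4)"
```

```text
time: 7.0
tool_pos: [0.6127, 0.2582, 0.2598]
tool_rot: [-3.141, -0.001, -0.161]
contact_force: [0.6, -0.3, 0.4]
opening: 0.0774
grip_force: 0.0
travel [  2.1 158.   -0.3] turn -18.18 q [ 0.28  0.63  1.14 -0.    1.37  2.02]
```

View pics/w2.png

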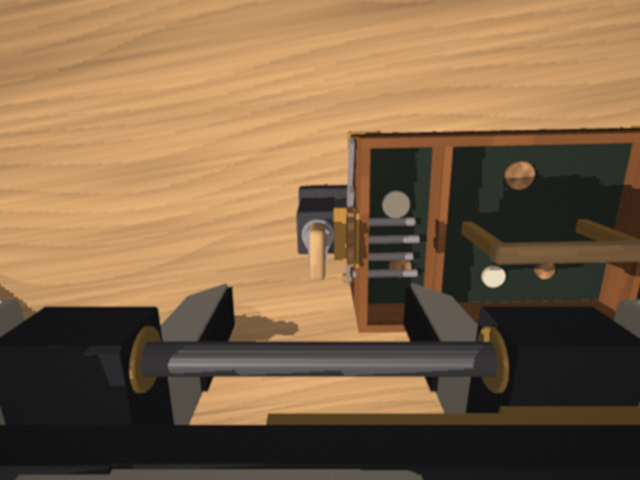

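The knob now points along case x, so the tray is free. Next I grip the handle.

```bash

python3 -m inch '{"travel":[[0,15,0],[0,30,0],[0,45,0],[0,60,0],[0,75,0],[0,90,0],[0,105,0],[0,120,0],[0,135,0],[2,150,0],[2,158,0],[2,158,0]],"turn":[-1.6,-3.2,-4.8,-6.4,-8,-9.6,-11.2,-12.8,-14.4,-16,-17.6,-18.2],"claw":[-0.3,-0.3,-0.3,-0.3,-0.3,-0.3,-0.3,-0.3,-0.3,-0.3,-0.3,-0.3]}'
python3 - <<'E'
from h import *
go(*case(0,0),.173,1.426)
c=snap("wrist"); cv2.imwrite("pics/w3.png",c["pixels"][:,:,::-1])
c=snap('scene','s3',(290,150,490,300),4)
E
```

```text
time: 8.3
tool_pos: [0.5887, 0.1007, 0.2576]
tool_rot: [-3.139, 0.001, 1.431]
contact_force: [-0.4, 0.2, -0.2]
opening: 0.0595
grip_force: 0.0
travel [ 1.5  0.9 84.6] turn 0.06 q [ 0.04  0.5   1.37 -0.    1.28  0.18]
```

View pics/w3.png

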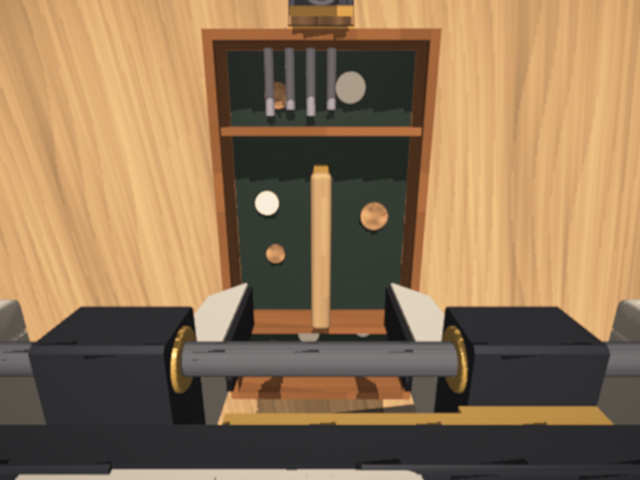

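The handle bar is centred between the fingers at about (320,250). I descend and grip.

```bash

python3 -m inch '{"travel":[[0,0,30],[0,0,60],[0,0,84],[0,0,84],[0,0,84],[0,0,84],[0,0,84],[0,0,84],[0,0,84],[0,0,84],[0,0,84],[0,0,84]],"turn":[0,0,0,0,0,0,0,0,0,0,0,0],"claw":[-0.3,-0.3,-0.3,-0.3,1,1,1,1,1,1,1,1]}' 45
python3 -m inch '{"travel":[[0,0,0],[0,-8,-14],[0,-18,-26],[0,-31,-37],[0,-45,-45],[0,-60,-50],[0,-76,-53],[0,-92,-53],[0,-107,-50],[0,-123,-44],[0,-137,-36],[0,-149,-26]],"turn":[0,0,0,0,0,0,0,0,0,0,0,0],"claw":[1,1,1,1,1,1,1,1,1,1,1,1]}'
python3 -m inch '{"travel":[[0,-10,12],[0,-10,12],[0,-10,12]],"turn":[0,0,0],"claw":[1,1,1]}'

```

```text
time: 9.6
tool_pos: [0.5896, 0.102, 0.1754]
tool_rot: [3.141, 0.0, 1.428]
contact_force: [1.9, -0.7, 1.1]
opening: 0.0114
grip_force: 45.0
time: 10.8
tool_pos: [0.4417, 0.1229, 0.201]
tool_rot: [3.14, 0.001, 1.428]
contact_force: [9.9, -3.4, -12.3]
opening: 0.0118
grip_force: 45.0
time: 11.1
tool_pos: [0.4323, 0.1243, 0.1893]
tool_rot: [3.14, 0.001, 1.428]
contact_force: [3.7, -3.0, -3.2]
opening: 0.0113
grip_force: 45.0
```

The tray is at its stop. I release it, rise, and head for the mat.

```bash

python3 -m inch '{"travel":[[0,0,0],[0,0,0],[0,0,0],[0,0,0],[0,0,0],[0,0,-30],[0,0,-60],[0,0,-90],[-30,0,-110],[-70,0,-110],[-110,0,-110],[-150,0,-110]],"turn":[0,0,0,0,0,0,0,0,0,0,0,0],"claw":[-1,-1,-1,-1,-1,-1,-1,-1,-1,-1,-1,-1]}'
python3 - <<'E'
from h import *
go(.46,-.27,.28,.05)
c=snap('scene','s4')
hsv=cv2.cvtColor(c["pixels"],cv2.COLOR_RGB2HSV); H,S,V=[hsv[...,i].astype(int) for i in range(3)]
box=(50,255,310,470)
print("silver");blobs(c,(S<40)&(V>100),.004,20,box)
print("red");blobs(c,((H<8)|(H>170))&(S>120),.013,20,box)
E
```

```text
time: 12.3
tool_pos: [0.41, -0.0249, 0.2995]
tool_rot: [3.141, 0.0, 1.428]
contact_force: [-0.1, 0.1, -0.5]
opening: 0.0914
grip_force: 0.0
travel [-235.5   84.2   19.5] turn 15.8 q [-0.25  0.12  1.8  -0.    1.22 -0.11]
silver
px [304.2 257.1] A 68 xy [0.4503 0.0131] mid [0.4457 0.0148] len 0.0632 ang 2.772
px [107.9 289.2] A 291 xy [ 0.2843 -0.3749] mid [ 0.2853 -0.3752] len 0.0525 ang 2.879
px [200.9 369.1] A 210 xy [ 0.5696 -0.3019] mid [ 0.5674 -0.301 ] len 0.086 ang 2.763
px [117.8 368.7] A 151 xy [ 0.481  -0.4221] mid [ 0.4783 -0.422 ] len 0.0627 ang 3.098
red
px [197.5 309.7] A 130 xy [ 0.4514 -0.2493] mid [ 0.4514 -0.2493] len 0.0419 ang 2.857
px [164.6 341.8] A 164 xy [ 0.4838 -0.3323] mid [ 0.485  -0.3323] len 0.041 ang 3.093
```

View pics/s4.png

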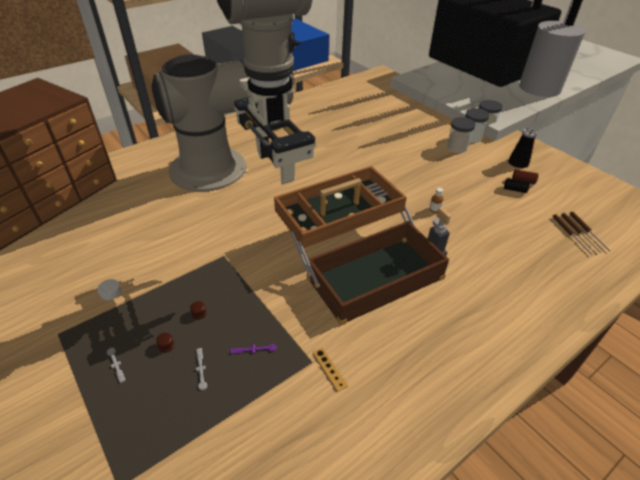

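Tray is open at about (340,200), the compartment is clear, and the parts on the mat are unchanged. Going for the nearer cap at (0.4514,-0.2493).

```bash

python3 -m inch '{"travel":[[-40,0,0],[-80,10,20],[-120,20,60],[-160,40,90],[-200,60,110],[-216,73,120],[-216,73,120],[-216,73,120]],"turn":[0,0,0,0,0,0,0,0],"claw":[-0.4,-0.4,-0.4,-0.4,-0.4,-0.4,-0.4,-0.4]}' 20
python3 - <<'E'
from h import *
go(.4514,-.2493,.073,1.428)
for n in ('wrist','scene'):
    c=snap(n)
    hsv=cv2.cvtColor(c["pixels"],cv2.COLOR_RGB2HSV); H,S,V=[hsv[...,i].astype(int) for i in range(3)]
    print(n,proj(c,[.4514,-.2493,.013]),proj(c,[.4514,-.2493,.026]));blobs(c,((H<8)|(H>170))&(S>110),.013,60,(50,130,420,470))
    cv2.imwrite(f"pics/{n}5.png",c["pixels"][:,:,::-1])
E
```

```text
time: 13.15
tool_pos: [0.4516, -0.2479, 0.1786]
tool_rot: [-3.14, -0.001, 1.427]
contact_force: [0.1, 0.5, 0.7]
opening: 0.0645
grip_force: 0.0
travel [ -1.6   0.2 105.6] turn -0.02 q [-0.65  0.45  1.71  0.    0.99 -0.51]
wrist [np.float64(320.20202111606505), np.float64(240.51573959207252)] [np.float64(320.2402878181628), np.float64(246.32514141935886)]
px [319.4 240.4] A 1604 xy [ 0.4509 -0.2492] mid [ 0.4509 -0.2492] len 0.0355 ang 1.434
px [374.7 328.2] A 831 xy [ 0.4824 -0.3242] mid [ 0.4839 -0.3249] len 0.0299 ang 2.734
scene [np.float64(197.46252917301229), np.float64(309.62457194324907)] [np.float64(196.34828284930376), np.float64(305.5300206338832)]
px [197.5 309.7] A 138 xy [ 0.4514 -0.2493] mid [ 0.4519 -0.2494] len 0.0417 ang 2.971
px [164.6 341.8] A 164 xy [ 0.4839 -0.3323] mid [ 0.4847 -0.3324] len 0.0396 ang 3.001
```

```bash

python3 -m inch '{"travel":[[-2,0,40],[-2,0,80],[-2,0,105],[-2,0,105],[-2,0,105],[-2,0,105],[-2,0,105],[-2,0,105],[-2,0,105],[-2,0,105],[-2,0,105],[-2,0,105]],"turn":[0,0,0,0,0,0,0,0,0,0,0,0],"claw":[-0.4,-0.4,-0.4,-0.4,1,1,1,1,1,1,1,1]}' 20
python3 -m inch '{"travel":[[0,0,-40],[0,0,-80],[0,0,-120],[0,0,-160],[0,0,-190],[0,0,-190]],"turn":[0,0,0,0,0,0],"claw":[1,1,1,1,1,1]}'
python3 -c "
from h import *
go(*case(.01,.03),.26,-.145)"
```

```text
time: 14.45
tool_pos: [0.452, -0.2502, 0.0745]
tool_rot: [3.141, 0.001, 1.428]
contact_force: [0.9, 0.2, 3.3]
opening: 0.0298
grip_force: 2.0
time: 15.05
tool_pos: [0.4529, -0.2509, 0.2683]
tool_rot: [3.135, 0.004, 1.428]
contact_force: [0.0, -0.5, -0.3]
opening: 0.0293
grip_force: 20.0
travel [398.7  94.9   7.4] turn 18.02 q [-0.65  0.35  1.59 -0.    1.2  -0.51]
```

```bash

python3 -m inch '{"travel":[[33,8,0],[66,16,0],[100,24,0],[133,32,0],[166,40,0],[200,48,0],[233,56,0],[266,64,0],[300,72,0],[333,80,0],[366,88,0],[399,95,0]],"turn":[1.5,3,4.5,6,7.5,9,10.5,12,13.5,15,16.5,18],"claw":[1,1,1,1,1,1,1,1,1,1,1,1]}'
python3 -c "
from h import *
go(*case(.01,.03),.084,-.145)"
```

```text
time: 16.25
tool_pos: [0.6025, 0.1327, 0.2624]
tool_rot: [3.141, 0.003, -0.149]
contact_force: [0.3, -1.0, 0.7]
opening: 0.0293
grip_force: 20.0
travel [  2.    2.1 178.4] turn -0.04 q [ 0.09  0.54  1.3  -0.    1.31  1.81]
```

```bash

python3 -m inch '{"travel":[[2,2,40],[2,2,80],[2,2,120],[2,2,150],[2,2,176],[2,2,178],[2,2,178],[2,2,178],[2,2,178],[2,2,178],[2,2,178],[2,2,178]],"turn":[0,0,0,0,0,0,0,0,0,0,0,0],"claw":[1,1,1,1,1,1,1,-0.2,-0.2,-0.2,-0.2,-0.2]}'
python3 -m inch '{"travel":[[0,0,-40],[0,0,-80],[0,0,-130],[0,0,-170],[0,0,-190],[0,40,-190],[0,80,-190],[0,120,-190],[0,160,-190],[0,200,-190],[0,240,-190],[0,280,-190]],"turn":[0,0,0,0,0,0,0,0,0,0,0,0],"claw":[-0.4,-0.4,-0.4,-0.4,-0.4,-0.4,-0.4,-0.4,-0.4,-0.4,-0.4,-0.4]}'
python3 - <<'E'
from h import *
c=snap('scene')
cv2.imwrite("pics/s6.png",cv2.resize(c["pixels"][170:400,60:460,::-1],None,fx=2,fy=2,interpolation=cv2.INTER_CUBIC))
hsv=cv2.cvtColor(c["pixels"],cv2.COLOR_RGB2HSV); H,S,V=[hsv[...,i].astype(int) for i in range(3)]
box=(50,255,310,470)
print("silver");blobs(c,(S<40)&(V>100),.004,20,box)
print("red");blobs(c,((H<8)|(H>170))&(S>120),.013,20,(50,200,460,470))
go(.5674,-.301,.2,2.763)
E
```

```text
time: 17.45
tool_pos: [0.6044, 0.1291, 0.0866]
tool_rot: [-3.142, -0.001, -0.143]
contact_force: [-0.9, 0.0, -0.1]
opening: 0.0548
grip_force: 0.0
time: 18.65
tool_pos: [0.5638, -0.1495, 0.2764]
tool_rot: [3.141, -0.0, -0.143]
contact_force: [1.1, -0.3, 1.2]
opening: 0.0639
grip_force: 0.0
silver
px [304.1 256.9] A 70 xy [0.4497 0.013 ] mid [0.4456 0.0146] len 0.0632 ang 2.764
px [108.7 289. ] A 333 xy [ 0.2849 -0.3733] mid [ 0.2846 -0.3733] len 0.0541 ang 3.103
px [113.9 358.5] A 151 xy [ 0.4562 -0.4207] mid [ 0.4583 -0.4209] len 0.0594 ang 3.069
px [200.9 369.3] A 223 xy [ 0.57  -0.302] mid [ 0.5674 -0.3009] len 0.086 ang 2.764
red
px [391.2 271. ] A 109 xy [0.6027 0.1355] mid [0.6044 0.1335] len 0.0449 ang 2.253
px [164.  341.5] A 156 xy [ 0.4825 -0.3328] mid [ 0.4839 -0.3331] len 0.0408 ang 2.943
travel [ 25.6 143.2  76.9] turn -33.35 q [-0.4   0.46  1.38 -0.    1.3   1.32]
```

View pics/s6.png

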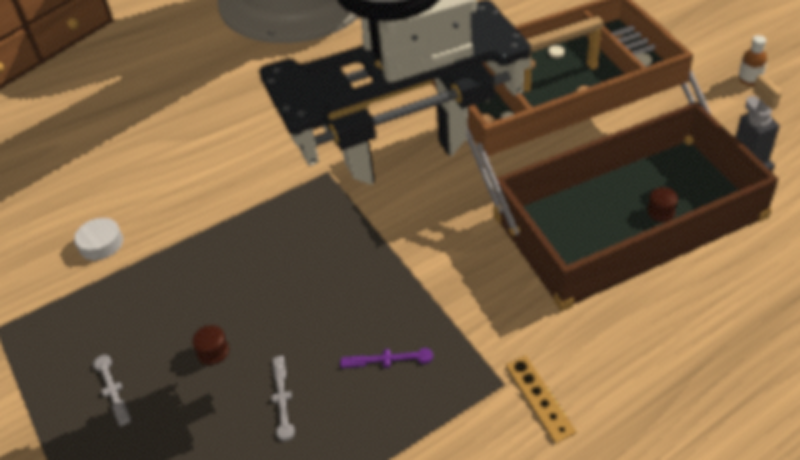

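The cap is in the compartment near its +y half. Next is the key at (0.567,-0.301), approached with yaw -0.378.

```bash

python3 -m inch '{"travel":[[6,35,20],[12,70,40],[18,105,60],[25,143,77],[25,143,77],[25,143,77]],"turn":[1,2,2.7,2.7,2.7,2.7],"claw":[-0.1,-0.1,-0.1,-0.1,-0.1,-0.1]}'
python3 - <<'E'
from h import *
go(.5674,-.301,.0715,-.378)
c=snap('wrist','w7')
print(proj(c,[.5674,-.301,.004]))
hsv=cv2.cvtColor(c["pixels"],cv2.COLOR_RGB2HSV); H,S,V=[hsv[...,i].astype(int) for i in range(3)]
blobs(c,(S<45)&(V>100),.004,60,(200,120,440,320))
E
```

```text
time: 19.3
tool_pos: [0.5683, -0.2935, 0.1985]
tool_rot: [-3.141, 0.001, -0.38]
contact_force: [0.7, 0.4, 0.3]
opening: 0.0501
grip_force: 0.0
travel [  2.1   7.4 127. ] turn -0.03 q [-0.6   0.63  1.31  0.    1.2   1.35]
[np.float64(326.90365715135033), np.float64(224.8264840780446)]
px [328.1 221.6] A 1398 xy [ 0.5688 -0.3026] mid [ 0.5662 -0.3016] len 0.0874 ang 2.77
px [231.3 313.5] A 1668 xy [ 0.5254 -0.1988] mid [ 0.5265 -0.2001] len 0.0641 ang 2.282
px [406.1 313.4] A 1671 xy [ 0.4715 -0.3343] mid [ 0.4732 -0.3342] len 0.0639 ang -3.049
```

View pics/w7.png

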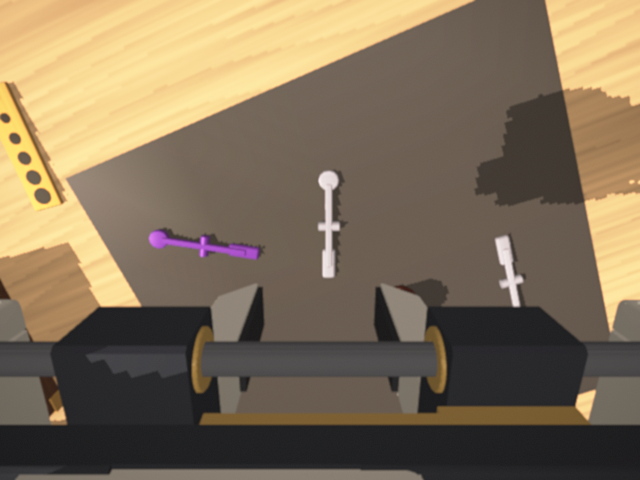

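The tube centre is at (328.5,227) in the wrist view, 1-2 mm from the prediction. I descend and grip.

```bash

python3 -m inch '{"travel":[[1,8.5,50],[1,8.5,100],[1,8.5,130],[1,8.5,130],[1,8.5,130],[1,8.5,130],[1,8.5,130],[1,8.5,130],[1,8.5,130],[1,8.5,130],[1,8.5,130],[1,8.5,130]],"turn":[0,0,0,0,0,0,0,0,0,0,0,0],"claw":[-0.1,-0.1,-0.1,-0.1,1,1,1,1,1,1,1,1]}' 20
python3 -m inch '{"travel":[[0,0,-40],[0,0,-80],[0,0,-120],[0,0,-160],[0,0,-200],[0,0,-200]],"turn":[0,0,0,0,0,0],"claw":[1,1,1,1,1,1]}'
python3 -c "
from h import *
go(*case(.0,-.06),.26,-.145)"
```

```text
time: 20.55
tool_pos: [0.5666, -0.3014, 0.0695]
tool_rot: [3.142, -0.0, -0.379]
contact_force: [0.5, 0.8, 3.1]
opening: 0.0145
grip_force: 20.0
time: 21.15
tool_pos: [0.5681, -0.3026, 0.2759]
tool_rot: [3.139, -0.011, -0.379]
contact_force: [0.6, -0.1, 0.2]
opening: 0.0142
grip_force: 20.0
travel [-116.  -325.5   13.6] turn -2.68 q [-0.61  0.57  1.2  -0.    1.36  1.34]
```

```bash

python3 -m inch '{"travel":[[-13,-36,0],[-26,-72,0],[-39,-108,0],[-52,-144,0],[-65,-180,0],[-78,-216,0],[-91,-252,0],[-104,-288,0],[-116,-325,0],[-116,-325,0]],"turn":[-0.5,-1,-1.5,-2,-2.5,-2.7,-2.7,-2.7,-2.7,-2.7],"claw":[1,1,1,1,1,1,1,1,1,1]}'
python3 -c "
from h import *
go(*case(.0,-.06),.082,-.145)"
```

```text
time: 22.15
tool_pos: [0.5784, 0.0478, 0.2684]
tool_rot: [-3.14, 0.001, -0.138]
contact_force: [0.1, -0.1, -0.2]
opening: 0.0142
grip_force: 20.0
travel [  3.3   5.  186.3] turn 0.08 q [-0.05  0.46  1.4   0.    1.28  1.66]
```

```bash

python3 -m inch '{"travel":[[3,5,40],[3,5,80],[3,5,120],[3,5,160],[3,5,186],[3,5,188],[3,5,188],[3,5,188],[3,5,188],[3,5,188],[3,5,188],[3,5,188]],"turn":[0,0,0,0,0,0,0,0,0,0,0,0],"claw":[1,1,1,1,1,1,1,0.2,0.2,0.2,0.2,0.2]}'
python3 -m inch '{"travel":[[0,0,-40],[0,0,-80],[0,0,-130],[0,0,-170],[0,0,-190],[0,40,-190],[0,80,-190],[0,120,-190],[0,160,-190],[0,200,-190],[0,240,-190],[0,280,-190]],"turn":[0,0,0,0,0,0,0,0,0,0,0,0],"claw":[-0.1,-0.1,-0.1,-0.1,-0.1,-0.1,-0.1,-0.1,-0.1,-0.1,-0.1,-0.1]}'
python3 - <<'E'
from h import *
c=snap('scene')
cv2.imwrite("pics/s8.png",cv2.resize(c["pixels"][170:400,60:460,::-1],None,fx=2,fy=2,interpolation=cv2.INTER_CUBIC))
hsv=cv2.cvtColor(c["pixels"],cv2.COLOR_RGB2HSV); H,S,V=[hsv[...,i].astype(int) for i in range(3)]
print("silver");blobs(c,(S<40)&(V>100),.004,20,(50,255,460,470))
print("red");blobs(c,((H<8)|(H>170))&(S>120),.013,20,(50,200,460,470))
go(.47,-.4214,.2,-.05)
E
```

```text
time: 23.35
tool_pos: [0.5813, 0.0381, 0.0817]
tool_rot: [3.142, -0.001, -0.143]
contact_force: [0.1, -1.0, 0.4]
opening: 0.0366
grip_force: 0.0
time: 24.55
tool_pos: [0.5407, -0.2405, 0.2714]
tool_rot: [3.141, -0.0, -0.143]
contact_force: [0.7, -0.5, 0.7]
opening: 0.0505
grip_force: 0.0
silver
px [304.1 256.9] A 72 xy [0.4497 0.013 ] mid [0.4456 0.0146] len 0.0632 ang 2.76
px [348.4 283.1] A 96 xy [0.569  0.0438] mid [0.571  0.0435] len 0.0708 ang 3.015
px [108.7 289. ] A 334 xy [ 0.2847 -0.3734] mid [ 0.2842 -0.3734] len 0.0548 ang 3.103
px [116.  364.1] A 221 xy [ 0.4696 -0.4214] mid [ 0.4696 -0.4214] len 0.082 ang 3.087
red
px [390.6 271. ] A 110 xy [0.602  0.1345] mid [0.6033 0.1328] len 0.0453 ang 2.211
px [164.7 342. ] A 168 xy [ 0.4845 -0.3323] mid [ 0.4849 -0.3323] len 0.041 ang 3.042
travel [-43.3 183.1  71.9] turn -1.11 q [-0.56  0.48  1.36 -0.    1.29  1.16]
```

View pics/s8.png

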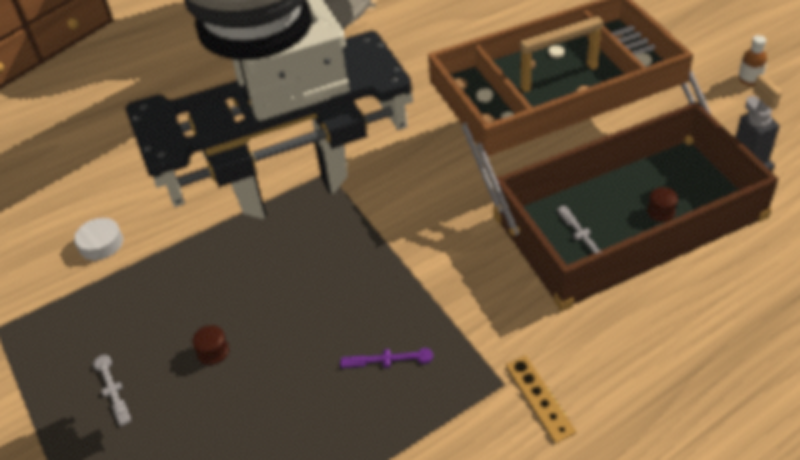

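The key lies in the compartment beside the cap. The last key is at (0.4696,-0.4214), for which I use yaw -0.055.

```bash

python3 -m inch '{"travel":[[-10,40,15],[-20,80,30],[-30,120,50],[-38,150,65],[-43,175,72],[-43,180,72],[-43,180,72]],"turn":[-0.5,-1,-1,-1,-1,-1,-1],"claw":[-0.1,-0.1,-0.1,-0.1,-0.1,-0.1,-0.1]}'
python3 - <<'E'
from h import *
c=snap('wrist')
hsv=cv2.cvtColor(c["pixels"],cv2.COLOR_RGB2HSV); H,S,V=[hsv[...,i].astype(int) for i in range(3)]
m=((S<45)&(V>100)).astype(np.uint8)
u,v=proj(c,[.4696,-.4214,.004]); print(u,v)
blobs(c,m,.004,60,(u-60,v-60,u+60,v+60))
l=cv2.connectedComponents(m)[1]; k=l[int(v)-3:int(v)+4,int(u)-3:int(u)+4].max()
ys,xs=np.where(l==k); P=np.array([ray(c,x,y,.004)[:2] for x,y in zip(xs,ys)]); mu=P.mean(0)
a=np.linalg.eigh(np.cov(P.T))[1][:,1]; t=(P-mu)@a; s=(P-mu)@[-a[1],a[0]]
for lo in np.arange(t.min(),t.max(),.003):
    w=(t>=lo)&(t<lo+.003); print(round(lo+.0015,4),round(np.ptp(s[w]),4),(mu+a*(lo+.0015)+np.array([-a[1],a[0]])*(s[w].max()+s[w].min())/2).round(4))
go(.4696,-.4214,.0675,-.055)
E
```

```text
time: 25.3
tool_pos: [0.4728, -0.4115, 0.1992]
tool_rot: [-3.141, -0.0, -0.057]
contact_force: [0.4, 0.5, 0.1]
opening: 0.0505
grip_force: 0.0
330.6889510920318 230.2600055793804
px [331.2 229.9] A 1288 xy [ 0.4693 -0.4218] mid [ 0.4681 -0.4217] len 0.0812 ang 3.083
-0.038 0.0105 [ 0.5072 -0.4242]
-0.035 0.0098 [ 0.5042 -0.4237]
-0.032 0.0098 [ 0.5012 -0.4235]
-0.029 0.0099 [ 0.4982 -0.4234]
-0.026 0.0099 [ 0.4952 -0.4232]
-0.023 0.0099 [ 0.4922 -0.4231]
-0.02 0.01 [ 0.4892 -0.423 ]
-0.017 0.01 [ 0.4862 -0.4228]
-0.014 0.0077 [ 0.4832 -0.4223]
-0.011 0.0054 [ 0.4802 -0.4225]
-0.008 0.0054 [ 0.4772 -0.4224]
-0.005 0.0055 [ 0.4742 -0.4223]
-0.002 0.0164 [ 0.4712 -0.4221]
0.001 0.0172 [ 0.4682 -0.4216]
0.004 0.0164 [ 0.4652 -0.4218]
0.007 0.0055 [ 0.4622 -0.4217]
0.01 0.0055 [ 0.4592 -0.4215]
0.013 0.0056 [ 0.4562 -0.4214]
0.016 0.0048 [ 0.4533 -0.4209]
0.019 0.0056 [ 0.4503 -0.4203]
0.022 0.0056 [ 0.4473 -0.4202]
0.025 0.0072 [ 0.4443 -0.4201]
0.028 0.0136 [ 0.4413 -0.4199]
0.031 0.0153 [ 0.4383 -0.4198]
0.034 0.0153 [ 0.4353 -0.4196]
0.037 0.0145 [ 0.4323 -0.4199]
0.04 0.0113 [ 0.4293 -0.4197]
0.043 0.0041 [ 0.4263 -0.4192]
travel [ -3.2  11.  132. ] turn -0.01 q [-0.84  0.61  1.35  0.    1.18  0.79]
```

```bash

python3 -m inch '{"travel":[[-4,10.5,50],[-4,10.5,100],[-4,10.5,130],[-4,10.5,131],[-4,10.5,131],[-4,10.5,131],[-4,10.5,131],[-4,10.5,131],[-4,10.5,131],[-4,10.5,131],[-4,10.5,131],[-4,10.5,131]],"turn":[0,0,0,0,0,0,0,0,0,0,0,0],"claw":[-0.1,-0.1,-0.1,-0.1,1,1,1,1,1,1,1,1]}' 20
python3 -m inch '{"travel":[[0,0,-40],[0,0,-80],[0,0,-120],[0,0,-160],[0,0,-200],[0,0,-200]],"turn":[0,0,0,0,0,0],"claw":[1,1,1,1,1,1]}'
python3 -c "
from h import *
go(*case(.0,-.02),.265,-.145)"
```

```text
time: 26.55
tool_pos: [0.4685, -0.4213, 0.0685]
tool_rot: [3.141, -0.0, -0.056]
contact_force: [1.2, 2.2, 2.1]
opening: 0.0146
grip_force: 20.0
time: 27.15
tool_pos: [0.4696, -0.423, 0.2748]
tool_rot: [3.133, -0.008, -0.056]
contact_force: [-0.2, -1.6, -0.2]
opening: 0.0148
grip_force: 20.0
travel [  88.5 -511.     6.1] turn 1.02 q [-0.85  0.55  1.24 -0.    1.34  0.77]
```

```bash

python3 -m inch '{"travel":[[8,-45,0],[16,-90,0],[24,-135,0],[32,-180,0],[40,-225,0],[48,-270,0],[56,-315,0],[64,-360,0],[72,-405,0],[80,-450,0],[88,-490,0],[88,-510,0]],"turn":[0.5,1,1,1,1,1,1,1,1,1,1,1],"claw":[1,1,1,1,1,1,1,1,1,1,1,1]}'
python3 -c "
from h import *
go(*case(.0,-.021),.081,-.145)"
```

```text
time: 28.35
tool_pos: [0.585, 0.0862, 0.2671]
tool_rot: [-3.141, 0.001, -0.141]
contact_force: [0.9, -0.8, -1.2]
opening: 0.0145
grip_force: 20.0
travel [  2.3   4.8 186.1] turn 0.05 q [0.02 0.48 1.37 0.   1.29 1.73]
```

```bash

python3 -m inch '{"travel":[[2,0.5,40],[2,0.5,80],[2,0.5,120],[2,0.5,160],[2,0.5,184],[2,0.5,187],[2,0.5,187],[2,0.5,187],[2,0.5,187],[2,0.5,187],[2,0.5,187]],"turn":[0,0,0,0,0,0,0,0,0,0,0],"claw":[1,1,1,1,1,1,1,0.5,0.5,0.5,0.5]}'
python3 -m inch '{"travel":[[0,0,-30],[0,0,-70],[0,0,-110],[0,0,-150],[0,0,-190],[0,0,-200],[0,50,-200],[0,100,-200],[0,150,-200],[0,200,-200],[0,200,-200]],"turn":[0,0,0,0,0,0,0,0,0,0,0],"claw":[0.4,0.4,0,0,0,0,0,0,0,0,0]}'
python3 - <<'E'
from h import *
c=snap('scene')
cv2.imwrite("pics/s9.png",cv2.resize(c["pixels"][170:400,60:460,::-1],None,fx=2,fy=2,interpolation=cv2.INTER_CUBIC))
hsv=cv2.cvtColor(c["pixels"],cv2.COLOR_RGB2HSV); H,S,V=[hsv[...,i].astype(int) for i in range(3)]
print("silver");blobs(c,(S<40)&(V>100),.009,20,(50,255,460,470))
print("red");blobs(c,((H<8)|(H>170))&(S>120),.02,20,(50,200,460,470))
go(*case(-.159,0),.25,1.426)
E
```

```text
time: 29.45
tool_pos: [0.587, 0.0822, 0.0821]
tool_rot: [-3.141, -0.002, -0.143]
contact_force: [-0.3, 0.1, 0.8]
opening: 0.0232
grip_force: 0.0
time: 30.55
tool_pos: [0.5569, -0.1213, 0.2806]
tool_rot: [3.14, 0.001, -0.15]
contact_force: [0.1, 0.4, 0.7]
opening: 0.0459
grip_force: 0.0
silver
px [304.1 257. ] A 71 xy [0.4539 0.0101] mid [0.4497 0.0118] len 0.0628 ang 2.769
px [366.9 276.5] A 99 xy [0.581  0.0851] mid [0.5822 0.0849] len 0.068 ang 3.009
px [348.4 283.1] A 96 xy [0.5722 0.0407] mid [0.5742 0.0405] len 0.0703 ang 3.015
px [108.7 289. ] A 333 xy [ 0.29   -0.3735] mid [ 0.2897 -0.3735] len 0.0537 ang 3.103
red
px [390.9 271.1] A 107 xy [0.6067 0.1296] mid [0.6081 0.1279] len 0.0442 ang 2.28
px [164.4 341.7] A 156 xy [ 0.4889 -0.3331] mid [ 0.49   -0.3333] len 0.0418 ang 2.974
travel [-159.7 -222.4   30.7] turn -18.04 q [-0.34  0.43  1.42 -0.    1.29  1.38]
```

View pics/s9.png

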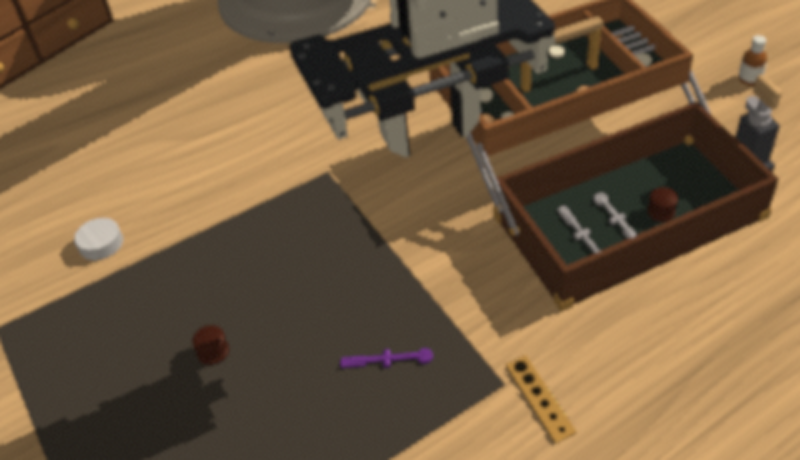

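Both keys and the cap lie in the compartment, and only the look-alikes stay on the mat. Back to the handle to shut the tray.

```bash

python3 -m inch '{"travel":[[-14,-20,0],[-28,-40,0],[-42,-60,0],[-56,-80,0],[-70,-100,0],[-84,-120,0],[-100,-140,0],[-115,-160,0],[-130,-180,0],[-145,-200,20],[-160,-222,30],[-160,-222,30]],"turn":[-1.5,-3,-4.5,-6,-7.5,-9,-10.5,-12,-13.5,-15,-16.5,-18],"claw":[-0.3,-0.3,-0.3,-0.3,-0.3,-0.3,-0.3,-0.3,-0.3,-0.3,-0.3,-0.3]}'
python3 -m inch '{"travel":[[0,0,0],[0,0,0]],"turn":[0,0],"claw":[-0.3,-0.3]}'
python3 -c "
from h import *
go(.4323,.1243,.189,1.428)"
```

```text
time: 31.8
tool_pos: [0.4286, 0.1299, 0.2497]
tool_rot: [-3.137, -0.0, 1.437]
contact_force: [0.5, -0.6, 0.3]
opening: 0.0594
grip_force: 0.0
time: 32.0
tool_pos: [0.4313, 0.1274, 0.2513]
tool_rot: [3.141, -0.0, 1.425]
contact_force: [0.1, 0.0, 0.2]
opening: 0.0595
grip_force: 0.0
travel [-3.   1.4 62.3] turn -0.03 q [0.12 0.25 1.78 0.   1.11 0.26]
```

```bash

python3 -m inch '{"travel":[[-3,1,30],[-3,1,62],[-3,1,62],[-3,1,62],[-3,1,62],[-3,1,62],[-3,1,62],[-3,1,62],[-3,1,62],[-3,1,62],[-3,1,62]],"turn":[0,0,0,0,0,0,0,0,0,0,0],"claw":[-0.3,-0.3,-0.3,1,1,1,1,1,1,1,1]}' 45
python3 -m inch '{"travel":[[0,10,-12],[0,22,-22],[0,36,-30],[0,51,-36],[0,67,-39],[0,83,-39],[0,99,-36],[0,114,-31],[0,128,-23],[0,140,-12],[0,151,0],[0,157,10]],"turn":[0,0,0,0,0,0,0,0,0,0,0,0],"claw":[1,1,1,1,1,1,1,1,1,1,1,1]}'
python3 -m inch '{"travel":[[0,2,4],[0,2,5],[0,2,5],[0,2,5]],"turn":[0,0,0,0],"claw":[1,1,1,1]}'

```

```text
time: 33.1
tool_pos: [0.4323, 0.1237, 0.1894]
tool_rot: [3.141, -0.0, 1.428]
contact_force: [1.0, -0.4, 1.8]
opening: 0.0116
grip_force: 45.0
time: 34.3
tool_pos: [0.5882, 0.1016, 0.1783]
tool_rot: [3.141, -0.001, 1.427]
contact_force: [1.6, 1.3, -1.4]
opening: 0.0115
grip_force: 45.0
time: 34.7
tool_pos: [0.5895, 0.1014, 0.1754]
tool_rot: [3.14, -0.001, 1.428]
contact_force: [-0.9, 0.9, 6.4]
opening: 0.0115
grip_force: 45.0
```

The tray is back at its shut pose. I release, rise, and move over the knob.

```bash

python3 -m inch '{"travel":[[0,0,0],[0,0,0],[0,0,0],[0,0,0],[0,0,-20],[0,0,-50],[0,0,-85],[0,0,-85]],"turn":[0,0,0,0,0,0,0,0],"claw":[-0.3,-0.3,-0.3,-0.3,-0.3,-0.3,-0.3,-0.3]}'
python3 -m inch '{"travel":[[13,0,0],[26,0,0],[39,0,0],[52,0,0],[65,0,0],[78,0,0],[91,0,0],[104,0,0],[117,0,0],[130,0,0],[143,0,0],[159,0,0]],"turn":[1.5,3,4.5,6,7.5,9,10.5,12,13.5,15,16.5,18],"claw":[-0.1,-0.1,-0.1,-0.1,-0.1,-0.1,-0.1,-0.1,-0.1,-0.1,-0.1,-0.1]}'
python3 -m inch '{"travel":[[0,0,0],[0,0,0]],"turn":[0,0],"claw":[-0.1,-0.1]}'
python3 - <<'E'
from h import *
go(.6115,.2585,.171,-.16)
snap('wrist','w10')
E
```

```text
time: 35.5
tool_pos: [0.5912, 0.1011, 0.2642]
tool_rot: [3.133, -0.002, 1.428]
contact_force: [1.1, 0.4, -0.2]
opening: 0.0597
grip_force: 0.0
time: 36.7
tool_pos: [0.6119, 0.2585, 0.2581]
tool_rot: [3.141, 0.001, -0.149]
contact_force: [-0.2, -0.1, 0.4]
opening: 0.0507
grip_force: 0.0
time: 36.9
tool_pos: [0.6118, 0.2581, 0.2583]
tool_rot: [3.141, 0.001, -0.139]
contact_force: [-0.4, -0.1, -0.0]
opening: 0.0506
grip_force: 0.0
travel [-0.2 -0.4 87.3] turn 0.24 q [ 0.28  0.63  1.14 -0.    1.37  1.99]
```

View pics/w10.png

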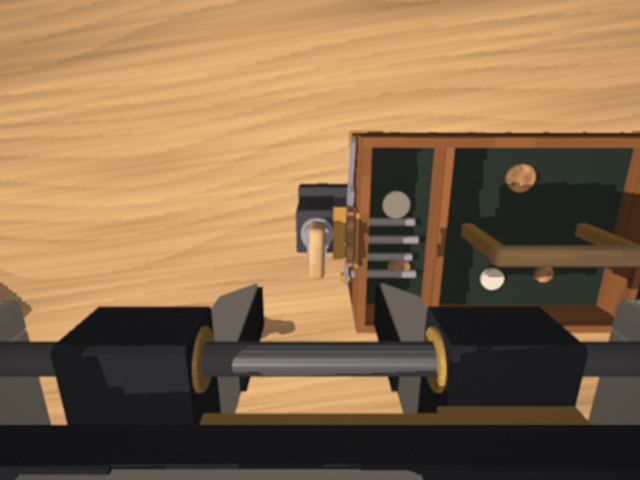

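The tray is shut and the knob sits along case x at (317,250). I grip it and turn counter-clockwise.

```bash

python3 -m inch '{"travel":[[0,0,30],[0,0,60],[0,0,88],[0,0,88],[0,0,88],[0,0,88],[0,0,88],[0,0,88],[0,0,88],[0,0,88],[0,0,88],[0,0,88]],"turn":[0.2,0.2,0.2,0.2,0.2,0.2,0.2,0.2,0.2,0.2,0.2,0.2],"claw":[-0.1,-0.1,-0.1,-0.1,1,1,1,1,1,1,1,1]}' 40
python3 -m inch '{"travel":[[0,0,0],[0,0,0],[0,0,0],[0,0,0],[0,0,0],[0,0,0],[0,0,0],[0,0,0],[0,0,0],[0,0,0],[0,0,0],[0,0,0]],"turn":[-1,-2,-3,-4,-5,-6,-7,-8,-9,-10,-11,-12],"claw":[1,1,1,1,1,1,1,1,1,1,1,1]}'
python3 -m inch '{"travel":[[0,0,0],[0,0,0],[0,0,0],[0,0,0],[0,0,0],[0,0,0],[0,0,0],[0,0,0]],"turn":[-1,-2,-3,-4,-5,-6,-6.3,-6.3],"claw":[1,1,1,1,1,1,1,1]}'

```

```text
time: 38.15
tool_pos: [0.6122, 0.2591, 0.1717]
tool_rot: [-3.14, -0.001, -0.16]
contact_force: [0.2, 4.8, 2.3]
opening: 0.0099
grip_force: 40.0
time: 39.35
tool_pos: [0.6121, 0.2594, 0.1717]
tool_rot: [-3.141, -0.002, 0.89]
contact_force: [-0.6, 6.7, 2.2]
opening: 0.0096
grip_force: 40.0
time: 40.15
tool_pos: [0.6119, 0.2596, 0.1717]
tool_rot: [3.141, -0.002, 1.437]
contact_force: [-0.9, 6.7, 3.8]
opening: 0.0093
grip_force: 40.0
```

```bash

python3 -m inch '{"travel":[[0,0,0],[0,0,0],[0,0,0],[0,0,0],[0,0,0],[0,0,-20],[0,0,-60],[0,0,-87],[0,0,-87],[0,0,-87]],"turn":[0,0,0,0,0,0,0,0,0,0],"claw":[-0.5,-0.5,-0.5,-0.5,-0.5,-0.5,-0.5,-0.5,-0.5,-0.5]}'
python3 - <<'E'
from h import *
c=snap('wrist'); s=snap('scene')
a=c["pixels"][180:300,220:420,::-1]; b=s["pixels"][190:310,290:490,::-1]
cv2.imwrite("pics/end.png",cv2.resize(np.vstack([a,b]),None,fx=2.5,fy=2.5,interpolation=cv2.INTER_CUBIC))
E
```

```text
time: 41.15
tool_pos: [0.612, 0.2583, 0.2585]
tool_rot: [3.141, -0.0, 1.436]
contact_force: [-0.7, 0.0, -0.8]
opening: 0.0694
grip_force: 0.0
```

View pics/end.png

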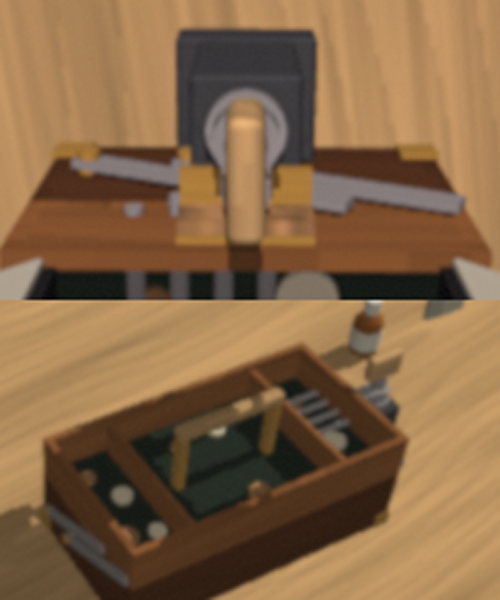

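The knob at crop px (245,170) stands square to the tray end with the lobe into the pad, and the tray is flat on the case.

```bash
python3 -c "
from cell import robot
print(robot.hand_in())"
```

```text
the job is handed in; nothing more can be done
None
```

The job is handed in: both silver keys and the nearer cap are in the compartment, the tray is shut and the lock is turned square onto the cork pad; the hand-in gave no verdict, and I could not measure the pad force.

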